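# Index the rewinder spindle and hold its stop collar on the flat

## Task

Get the label rewinder's roll-stop collar ready for its set screw to be tightened. First, with the collar still down on its seat, grip the spindle and turn it until its flat squarely faces the same way as the brass set screw on the collar; then take hold of the collar, lift it up the spindle until the set screw is level with the black dot in the middle of the flat, and keep holding it there: finish while still holding the collar up. Leave the dropper bottle, the roll of labels and the cream jar undisturbed.

Things in the scene. Friction and masses are not known exactly. Their poses are not given: they have to be found in the camera images.
- rewinder: Label rewinder, fixed: on 12 mm rubber feet a 110 x 110 mm dark steel plate, 80 x 80 mm blue housing up to 50 mm above the bench, bearing neck of 44 narrowing to 34 mm diameter up to 66 mm. Origin: at bench height, on the spindle's axis, z up. Its -x axis is the way the collar's set screw points (within about 30 degrees of straight back towards the robot).
- spindle: Upright dark shaft, 24 mm diameter, top 128 mm above the bench; origin on its axis 66 mm above the bench, z up. It turns on its axis. From 90 mm up to the top one side (its -x) is milled to a bright flat 7.5 mm from the axis: 19.5 mm pinched across flat and round back (that pinch's middle is 2.25 mm from the axis, towards the back), 24 mm across round sides.
- spindle_turn (a joint): Turn of the spindle, rad: 0 when the flat faces exactly the way of the set screw, growing counterclockwise seen from above; -3.1 to 3.1, starts at 0.5 to 2.0. Stiff bearing (about 0.06 N m): it stays where it is left. If the wrist runs out of turn, take a fresh grip.
- flat_spot (a point): Black dot on the flat, at mid width and mid length, 109 mm above the bench.
- collar: Aluminium roll-stop collar round the spindle: 50 mm diameter, 18 mm tall, 0.2 to 0.45 kg, red mark on top beside the set screw. Origin: centre of its underside, on the axis; at rest on the neck, 66 mm above the bench. Slides up and down but cannot turn: a 14 mm wide ear on its +x side, 42 mm from the axis, has a pin down into a brass bush. Its sides along its y axis are clear to grip.
- collar_lift (a joint): Height of the collar above its seat in m: 0 on the neck, 0.034 when the set screw is level with the black dot, stop at 0.042. It falls back when let go.
- set_screw (a point): Outer end of the brass set screw, 9 mm in diameter, on the collar's -x side, 29 mm from the axis and 9 mm above the collar's underside.
- dropper_bottle: Brown dropper bottle with a black top, 33 mm across, 102 mm tall, standing on the bench; origin at the centre of its underside. Leave alone.
- label_roll: White roll of labels lying flat, 91 mm diameter, 51 mm tall; origin at the centre of its underside. Leave alone.
- cream_jar: Cream jar with a red band, 63 mm diameter, 34 mm tall; origin at the centre of its underside. Leave alone.

How it is judged (in metres and radians):
On the way:
1. with the collar still on its seat, the fingers have the spindle and its flat faces the way of the set screw within 0.12 rad (value of joint spindle_turn between -0.12 and 0.12 rad and contact force between the fingers and spindle above 1 N and value of joint collar_lift below 0.006 m), for 0.2 s.
At the end, for the whole second after the job is handed in: the flat still faces the way of the set screw within 0.14 rad, the collar is held still by the fingers with its set screw within 6 mm of the height of the black dot (collar_lift 0.028 to 0.040), and the fingers bear on the collar with more than 1.5 N (value of joint spindle_turn between -0.14 and 0.14 rad and value of joint collar_lift between 0.028 and 0.04 m and velocity of joint collar_lift between -0.01 and 0.01 m/s and contact force between the fingers and collar above 1.5 N); the arm keeps its last pose, push and grip.
It fails at once if the dropper bottle is knocked or moved by more than 3 cm (distance of dropper_bottle from where it was at the start of the episode above 0.03 m or angle between dropper_bottle's own z axis and vertical above 0.5 rad).
It fails at once if the roll of labels is moved by more than 3 cm (distance of label_roll from where it was at the start of the episode above 0.03 m).
It fails at once if the cream jar is moved by more than 3 cm (distance of cream_jar from where it was at the start of the episode above 0.03 m).
It also fails if it takes over 48 s, if anything falls off the work surface, if the arm or the gripper's body presses on something with over 40 N, if the wrist force passes 120 N, or if a joint passes its speed limit or range.

## Robot

A 6-joint arm with a two-finger parallel gripper is mounted at the origin on a cart in front of the work surface, level with it; the furniture and walls round the work are solid. World frame = base frame: x ahead of the robot, y to its left, z up, the work surface at z = 0. Lengths are in m, angles in degrees, forces in N, time in s.
With the tool pointing down it reaches from about 0.25 to 0.775 m from the base axis. Payload 4 kg.
Tool frame: the origin (TCP) lies on the centre line of the jaws, within the pads' length; the fingertips stand 14 mm ahead of it and the grasp point (between the pads) lies 5 mm behind it; z points along the fingers, y is the line along which they close (so a half turn about z gives the same grasp; the last joint's range is limited). The gripper opens to 94 mm and grips with 3 to 60 N. Pads are 16 mm wide; open, the fingers measure 119 mm over their backs; the gripper's body (75 mm by 177 mm) begins 78 mm behind the grasp point.
Start: joints at [63.65, 4.996, 78.535, -0, 96.463, -5.907], TCP at [0.192, 0.515, 0.22] pointing down, gripper open.
Joint ranges: [-177.83, 177.83], [-43.37, 116.18], [15.69, 146.23], [-61.86, 241.86], [9.47, 152.12], [-147.06, 147.06]. Speed limits (degrees/s): [159.86, 159.86, 180, 180, 180, 180].

## Interface

Orientations are given as a 3x3 rotation matrix whose columns are the frame's x, y, z axes.
In Python, from rig import ctrl gives the robot as it stands.
- The arm moves only by the shell command python3 shift.py 'ROWS'. ROWS is a JSON list of rows, 1 to 5 of them, each of 7 numbers: dx, dy, dz in m, then a rotation vector rx, ry, rz in degrees, then the finger opening in m; each row shifts and turns the commanded pose from where the row before left it, along the tool's axes as they then stand; what a row does not reach is not made up. A row lasts 1/12 s, in which the tool goes at most 0.0417 m and 7.16 degrees, less where a joint would pass 70% of its speed; a pose out of reach is approached as far as the arm can. The fingers move at their own pace and stop on an object; the grip force is fixed at half the most. Time passes only in rows, so rows that do not move let the fingers close. It prints the time, the measured TCP pose, the force, the opening and the grip force at its end.
- ctrl.state(): the state, without advancing time (a new reading comes with each control period).
- ctrl.grab_frame(name): name is "scene" or "top"; returns the picture (480x640x3 uint8, red, green, blue); there is no depth.
- ctrl.camera_info(name): a dict with "K" (3x3 intrinsics, pixels), "R" (3x3) and "t" (3): a world point X has camera coordinates R X + t. Camera axes: x right, y down, z forward; pixel columns grow to the right and rows downward; lengths in m; the calibration is good to about 2 mm. A picture is of the moment at which its call begins. camera_info takes no time and is no camera call.
- ctrl.sign_off(): hands the job in; it is judged then, once.
The state is a dict: "time_s": time; "qpos": joint angles; "joint_vel": joint speeds; "joint_torque": joint torques, N m; "position": TCP position; "orientation": TCP orientation; "ft_force": force on the tool from outside, world axes, zero at the start; "wrist_torque": the same for the moment, N m; "gripper_width": finger opening in m; "grasp_force": force on a finger pad.
Only numpy, scipy, OpenCV 4.12 (cv2) and the standard library are available. Lean on these libraries where they do the work, as an engineer would, in place of code of your own. Each camera call takes 0.05 s, during which the arm holds its last target. There are 200 camera calls.

## Working session

There is one attempt and no reset: what is moved stays moved. The work goes in short steps, Python scripts to look and compute and a shell command to move; the robot and the scene stay as the last step left them, time stands still between calls to the robot, and variables do not carry over. Pictures are saved under pics/ and viewed, at most 10 in all, crops included, and the job is handed in when it is done.

```bash
ls; mkdir -p pics; python3 - <<'E'
from rig import ctrl
import cv2
for n in("scene","top"):
    cv2.imwrite(f"pics/{n}0.png",ctrl.grab_frame(n)[:,:,::-1]); c=ctrl.camera_info(n); print(n,c)
s=ctrl.state(); print(s)
E
```

```text
pics
rig.py
shift.py
scene {'K': array([[446.19343969,   0.        , 320.98879969],
       [  0.        , 446.19343969, 240.99748092],
       [  0.        ,   0.        ,   1.        ]]), 'R': array([[ 0.77825798, -0.62791253,  0.00635455],
       [-0.27132208, -0.34537838, -0.89838639],
       [ 0.56630279,  0.69745225, -0.43916001]]), 't': array([-0.57586054,  0.12869332,  0.83472797])}
top {'K': array([[510.79253214,   0.        , 316.40660529],
       [  0.        , 510.79253214, 238.88841887],
       [  0.        ,   0.        ,   1.        ]]), 'R': array([[-0.00602181, -0.99996482, -0.00583884],
       [-0.98387864,  0.00696839, -0.17870162],
       [ 0.17873602,  0.0046686 , -0.98388599]]), 't': array([-0.29387109,  0.51641158,  0.99895581])}
{'time_s': 0.1, 'qpos': array([ 6.36483319e+01,  5.03571943e+00,  7.86144286e+01, -1.37023971e-03,
        9.64624181e+01, -5.90861722e+00]), 'joint_vel': array([ 0.11474692, -0.17548165, -0.13813806, -0.0198054 , -0.02157244,
        0.01317864]), 'joint_torque': array([ 1.89445767e-03, -3.41252232e+01, -3.03300834e+01,  7.19086896e-02,
        3.04735755e-02, -1.02616309e-04]), 'position': array([0.19192272, 0.51494019, 0.2184278 ]), 'orientation': array([[-9.37018807e-01,  3.49277872e-01, -8.50773269e-04],
       [ 3.49278863e-01,  9.37017150e-01, -1.77104324e-03],
       [ 1.78602930e-04, -1.95665794e-03, -9.99998070e-01]]), 'ft_force': array([-0.06472972,  0.84286384,  0.3591209 ]), 'wrist_torque': array([-0.02455795,  0.0116559 , -0.00809687]), 'grasp_force': 0.0, 'gripper_width': 0.09396727042229025}
```

View pics/scene0.png

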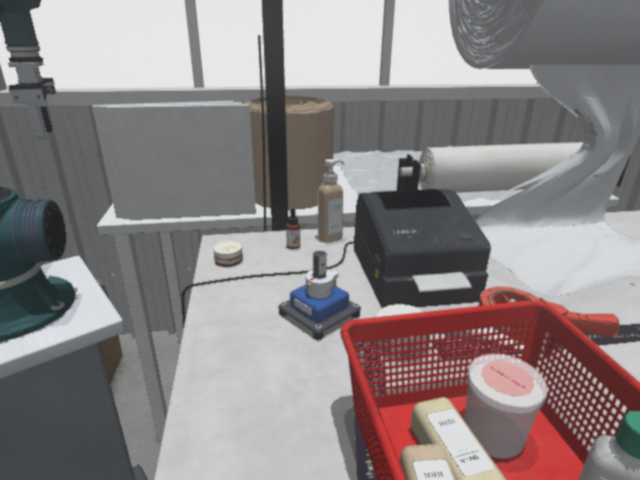

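View pics/top0.png

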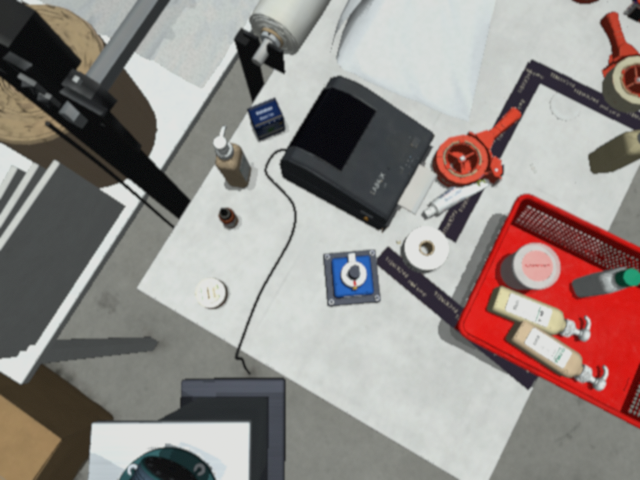

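Scene view: rewinder near (320,290), with the bottle at (293,230) and the jar at (228,253). Top view: rewinder at (353,275), bottle (228,217), jar (211,293), roll (426,249). Next, enlarged crops.

```bash
python3 - <<'E'
import cv2,numpy as np
a=cv2.imread("pics/top0.png")[242:312,318:388]; b=cv2.imread("pics/scene0.png")[245:315,285:355]
cv2.imwrite("pics/crop0.png",np.hstack([cv2.resize(i,(399,399),interpolation=cv2.INTER_CUBIC) for i in(a,b)]))
E
```

```text
(no output)
```

View pics/crop0.png

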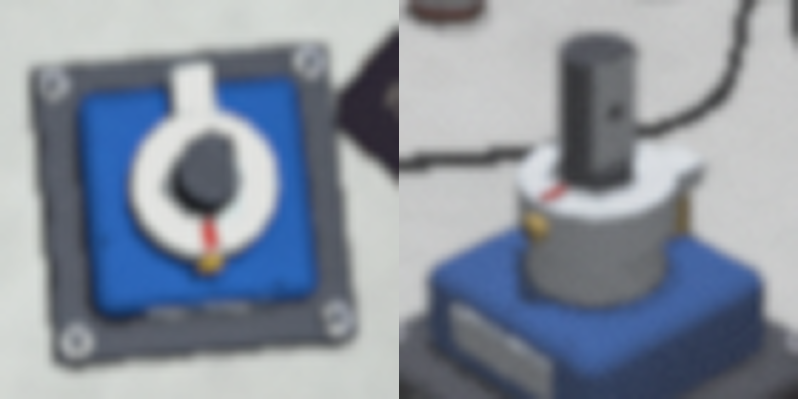

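The crops show the screw at top px ≈(354.7,288), the ear at ≈(351.9,256.9), and the flat facing the scene camera with its dot at scene px ≈(322.9,264.3). I'll measure these properly with masks.

```bash
cat >g.py <<'E'
from rig import ctrl
import cv2,numpy as np
I={n:ctrl.camera_info(n) for n in("scene","top")}
def ray(n,p):
    c=I[n]; o=-c["R"].T@c["t"]; d=c["R"].T@np.linalg.solve(c["K"],[p[0],p[1],1.]); return o,d/np.linalg.norm(d)
def onz(n,p,z):
    o,d=ray(n,p); return o+d*(z-o[2])/d[2]
def tri(p,q):
    (a,u),(b,v)=ray("top",p),ray("scene",q)
    s=np.linalg.lstsq(np.c_[u,-v],b-a,rcond=None)[0]; A,B=a+s[0]*u,b+s[1]*v; return (A+B)/2,np.linalg.norm(A-B)
def proj(n,X):
    c=I[n]; p=c["K"]@(c["R"]@np.array(X)+c["t"]); return p[:2]/p[2]
def cen(m,off):
    k=cv2.connectedComponentsWithStats(m.astype(np.uint8)); i=1+np.argmax(k[2][1:,4]); return k[3][i]+off,k[2][i,4],k[1]==i
E
python3 - <<'E'
from g import *
print("cam",ray("top",(0,0))[0],ray("scene",(0,0))[0])
T=cv2.imread("pics/top0.png").astype(int); S=cv2.imread("pics/scene0.png").astype(int)
t=T[242:312,318:388]; s=S[245:315,285:355]
def brass(a): return (a[...,2]-a[...,0]>60)&(a[...,1]-a[...,0]>25)
def red(a): return (a[...,2]-a[...,1]>60)
out={}
for nm,f in(("brass",brass),("red",red)):
    p,q=cen(f(t),(318,242)),cen(f(s[:45]),(285,245)); print(nm,p[:2],q[:2],tri(p[0],q[0])); out[nm]=p[0]
w=t.min(2)>150; w[:, :18]=0; w[:,54:]=0; w[:10]=0;w[50:]=0
c=cen(w,(318,242)); m=c[2]
cn=max(cv2.findContours(m.astype(np.uint8),0,1)[0],key=cv2.contourArea)
ear=np.argwhere(m[:19]); print("white",c[:2],"ear px",ear.mean(0)[::-1]+(318,242))
body=cn[cn[:,0,1]>22][:,0]; e=cv2.fitEllipse(body.astype(np.float32)); print("ell",e)
ax=onz("top",np.array(e[0])+(318,242),.084); print("axis collar top",ax)
sc=onz("top",out["brass"],.075); er=onz("top",ear.mean(0)[::-1]+(318,242),.084)
d=sc-er; print("screw",sc,"ear",er,"dir deg ear->screw",np.degrees(np.arctan2(d[1],d[0])))
d=sc-ax; print("axis->screw",np.degrees(np.arctan2(d[1],d[0])))
co=[onz("top",np.array(p)/5.7+(318,242),.018)[:2] for p in((38,70),(327,47),(353,345),(62,362))]
print("plate centre",np.mean(co,0)); 
for a,b in((0,3),(1,2)):
    d=co[b]-co[a]; print(np.degrees(np.arctan2(d[1],d[0])),np.linalg.norm(d))
for a,b in((1,0),(2,3)):
    d=co[b]-co[a]; print(np.degrees(np.arctan2(d[1],d[0]))+90,np.linalg.norm(d))
# spindle rows profile in scene
g=s.mean(2).astype(int)
for r in(13,15,19,23,27): print(r+245,g[r,24:46])
print("axis proj at .109/.128",proj("scene",[*ax[:2],.109]),proj("scene",[*ax[:2],.128]),proj("top",[*ax[:2],.128]))
E
```

```text
cam [ 0.3277673  -0.30212304  1.07342635] [ 0.01037662 -0.89932505  0.4858548 ]
brass (array([354.6, 287.2]), np.int32(5)) (array([309., 284.]), np.int32(1)) (array([ 0.41268347, -0.37128121,  0.07815917]), np.float64(0.00046363645411778175))Traceback (most recent call last):
  File "<stdin>", line 9, in <module>
  File "g.py", line 14, in cen
    k=cv2.connectedComponentsWithStats(m.astype(np.uint8)); i=1+np.argmax(k[2][1:,4]); return k[3][i]+off,k[2][i,4],k[1]==i
                                                                ~~~~~~~~~^^^^^^^^^^^^
    return _wrapfunc(a, 'argmax', axis=axis, out=out, **kwds)
    return bound(*args, **kwds)
ValueError: attempt to get argmax of an empty sequence
```

```bash
cat > m.py <<'E'
from g import *
T=cv2.imread("pics/top0.png").astype(int); S=cv2.imread("pics/scene0.png").astype(int)
t=T[242:312,318:388]; s=S[245:315,285:355]
brass=lambda a,k:(a[...,1]-a[...,0]>k)&(a[...,2]-a[...,0]>2*k)
red=lambda a,k:(a[...,2]-a[...,1]>k)
def wc(a,off,f,k):
    m=f(a,k); ij=np.argwhere(m)[:,::-1]; return ij.mean(0)+off,m.sum()
out={}
for nm,f,k1,k2 in(("brass",brass,20,15),("red",red,50,35)):
    p,q=wc(t,(318,242),f,k1),wc(s[:45,:40],(285,245),f,k2); print(nm,p,q,tri(p[0],q[0])); out[nm]=p[0]
w=t.min(2)>150; w[:, :18]=0; w[:,54:]=0; w[:10]=0;w[50:]=0
c=cen(w,(318,242)); m=c[2]
cn=max(cv2.findContours(m.astype(np.uint8),0,1)[0],key=cv2.contourArea)
ear=np.argwhere(m[:18]); print("white",c[:2],"ear px",ear.mean(0)[::-1]+(318,242))
body=cn[cn[:,0,1]>22][:,0]; e=cv2.fitEllipse(body.astype(np.float32)); print("ell",e)
ax=onz("top",np.array(e[0])+(318,242),.084); print("axis collar top",ax)
sc=onz("top",out["brass"],.075); er=onz("top",ear.mean(0)[::-1]+(318,242),.084)
d=sc-er; print("screw",sc,"ear",er,"dir deg ear->screw",np.degrees(np.arctan2(d[1],d[0])))
d=sc-ax; print("axis->screw",np.degrees(np.arctan2(d[1],d[0])))
co=[onz("top",np.array(p)/5.7-.41+(318,242),.018)[:2] for p in((38,70),(327,47),(353,345),(62,362))]
print("plate centre",np.mean(co,0)); 
for a,b,r in((0,3,0),(1,2,0),(1,0,90),(2,3,90)):
    d=co[b]-co[a]; print(np.degrees(np.arctan2(d[1],d[0]))+r,np.linalg.norm(d))
g=s.mean(2).astype(int)
for r in(9,13,15,19,23,27): print(r+245,g[r,24:46])
print("axis proj at .109/.128",proj("scene",[*ax[:2],.109]),proj("scene",[*ax[:2],.128]),proj("top",[*ax[:2],.128]))
E
python3 m.py
```

```text
brass (array([354.33333333, 287.11111111]), np.int64(9)) (array([308.66666667, 284.08333333]), np.int64(12)) (array([ 0.41270545, -0.37066891,  0.07772298]), np.float64(6.943910688280084e-06))
red (array([354.3, 283.1]), np.int64(10)) (array([312. , 278.5]), np.int64(4)) (array([ 0.41997569, -0.37033579,  0.08609833]), np.float64(0.000571956945622278))
white (array([353.13888889, 271.24747475]), np.int32(396)) ear px [351.4        256.13333333]
ell ((35.500404357910156, 32.58551788330078), (20.391841888427734, 23.771512985229492), 91.97285461425781)
axis collar top [ 0.4364968  -0.36908603  0.084     ]
screw [ 0.41293481 -0.37085443  0.075     ] ear [ 0.47274314 -0.36566746  0.084     ] dir deg ear->screw -175.04333873944168
axis->screw -175.70781194291672
plate centre [ 0.43772845 -0.36989519]
-175.85413285630753 0.10658274152307001
-176.58919178885026 0.10887636508929008
184.20394171391655 0.10634433035470194
182.9575797708809 0.10497009201368433
254 [196 195 188 163 121  93  87  87  87  89  88  90  89  87  90  96 107 134
 169 190 195 196]
258 [199 198 191 163 112  69  57  57  62  76  96 108 111 111 111 111 122 152
 183 194 197 198]
260 [199 198 192 162 111  68  56  56  61  74  93 107 112 111 110 112 119 151
 181 195 198 197]
264 [201 200 193 162 111  68  58  57  59  75  96 108  97  78  78  97 118 152
 183 198 199 195]
268 [196 192 183 156 109  69  57  58  62  76  97 107 111 109 111 110 108 100
  91  92  93 101]
272 [216 221 213 177 114  67  56  59  62  77  98 109 108 107 104 100 115 165
 207 219 220 218]
axis proj at .109/.128 [318.85901019 263.87068794] [318.90599894 254.20581936] [355.0537381  271.98265313]
```

```bash
R='[-0.0224,-0.0309,0,0,0,0,0.094]'
python3 shift.py '[[-0.0224,-0.0309,0,0,0,0,0.094],[-0.0224,-0.0309,0,0,0,0,0.094],[-0.0224,-0.0309,0,0,0,0,0.094],[-0.0224,-0.0309,0,0,0,0,0.094],[-0.0224,-0.0309,0,0,0,0,0.094]]'
python3 - <<'E'
from g import *
print(onz("top",(385,226),0),onz("top",(385,226),.1),onz("top",(426,262),.051))
E
```

```text
time_s: 0.52
position: [0.2429, 0.3297, 0.2188]
orientation: [[-0.937, 0.348, -0.001], [0.348, 0.937, -0.001], [0.0, -0.001, -1.0]]
ft_force: [1.7, 0.4, 0.4]
gripper_width: 0.0942
grasp_force: 0.0
[ 0.54981262 -0.44426369  0.        ] [ 0.52912696 -0.43102192  0.1       ] [ 0.46460243 -0.51784862  0.051     ]
```

```bash
python3 shift.py '[[-0.0224,-0.0309,0,0,0,0,0.094],[-0.0224,-0.0309,0,0,0,0,0.094],[-0.0224,-0.0309,0,0,0,0,0.094],[-0.0224,-0.0309,0,0,0,0,0.094],[-0.0224,-0.0309,0,0,0,0,0.094]]' >/dev/null
python3 shift.py '[[-0.0224,-0.0309,0,0,0,0,0.094],[-0.0224,-0.0309,0,0,0,0,0.094],[-0.0224,-0.0309,0,0,0,0,0.094],[-0.0224,-0.0309,0,0,0,0,0.094],[-0.0224,-0.0309,0,0,0,0,0.094]]' >/dev/null
python3 shift.py '[[-0.0224,-0.0309,0,0,0,0,0.094],[-0.0224,-0.0309,0,0,0,0,0.094],[-0.0224,-0.0309,0,0,0,0,0.094],[-0.0224,-0.0309,0,0,0,0,0.094],[-0.0224,-0.0309,0,0,0,0,0.094]]' 
python3 shift.py '[[-0.0224,-0.0309,0,0,0,0,0.094],[-0.0224,-0.0309,0,0,0,0,0.094],[-0.0224,-0.0309,0,0,0,0,0.094],[-0.0224,-0.0309,0,0,0,0,0.094],[0,0,0,0,0,7.1,0.094]]' 
python3 shift.py '[[0,0,0,0,0,7.1,0.094],[0,0,0,0,0,7.1,0.094],[0,0,0,0,0,7.1,0.094],[0,0,0,0,0,7.1,0.094],[0,0,0,0,0,7.1,0.094]]' >/dev/null
python3 shift.py '[[0,0,0,0,0,7.1,0.094],[0,0,0,0,0,7.1,0.094],[0,0,0,0,0,7.1,0.094],[0,0,0,0,0,7.1,0.094],[0,0,0,0,0,7.1,0.094]]' >/dev/null
python3 shift.py '[[0,0,0,0,0,7.1,0.094],[0,0,0,0,0,7.1,0.094],[0,0,0,0,0,7.1,0.094],[0,0,0,0,0,7.1,0.094],[0,0,0,0,0,7.1,0.094]]' >/dev/null
python3 shift.py '[[0,0,0,0,0,7.1,0.094],[0,0,0,0,0,7.1,0.094],[0,0,0,0,0,7.1,0.094],[0,0,0,0,0,7.1,0.094],[0,0,0,0,0,7.1,0.094]]' >/dev/null
python3 shift.py '[[0,0,0,0,0,0,0.094],[0,0,0,0,0,0,0.094]]'
cat > aim.py <<'E'
from g import *
import sys
s=ctrl.state(); R=s["orientation"]; a=[float(v) for v in sys.argv[1:]]
print("t",s["time_s"],"pos",s["position"].round(4),"tool y az",np.degrees(np.arctan2(R[1,1],R[0,1])),"q6",s["qpos"][5])
print("delta tool",(R.T@(np.array(a[:3])-s["position"])).round(4))
E
python3 aim.py 0.4366 -0.3671 0.108
```

```text
time_s: 1.77
position: [0.3958, -0.2221, 0.219]
orientation: [[-0.937, 0.35, -0.0], [0.35, 0.937, 0.001], [0.001, 0.001, -1.0]]
ft_force: [0.9, 0.5, -0.0]
gripper_width: 0.0939
grasp_force: 0.0
time_s: 2.18
position: [0.4368, -0.3728, 0.2156]
orientation: [[-0.884, 0.468, -0.004], [0.468, 0.884, 0.001], [0.004, -0.001, -1.0]]
ft_force: [-0.4, 0.4, -0.5]
gripper_width: 0.0936
grasp_force: 0.0
time_s: 4.02
position: [0.4367, -0.3671, 0.2189]
orientation: [[0.983, 0.185, -0.001], [0.185, -0.983, 0.001], [-0.001, -0.001, -1.0]]
ft_force: [-0.8, 0.7, -0.3]
gripper_width: 0.0942
grasp_force: 0.0
t 4.0167 pos [ 0.4367 -0.3671  0.2189] tool y az -79.36190969063223 q6 33.61085076782785
delta tool [-0.000e+00  1.000e-04  1.109e-01]
```

```bash
python3 shift.py '[[0,0,0.03,0,0,0,0.07],[0,0,0.03,0,0,0,0.07],[0,0,0.03,0,0,0,0.07],[0,0,0.015,0,0,0,0.07],[0,0,0.005,0,0,0,0.05]]' 
python3 shift.py '[[0,0,0,0,0,0,0.03],[0,0,0,0,0,0,0.0],[0,0,0,0,0,0,0],[0,0,0,0,0,0,0],[0,0,0,0,0,0,0]]'
python3 shift.py '[[0,0,0,0,0,0,0],[0,0,0,0,0,0,0],[0,0,0,0,0,0,0]]'
python3 aim.py 0.4366 -0.3671 0.108
python3 - <<'E'
from g import *
ims=[cv2.resize(ctrl.grab_frame(n)[v:v+80,u:u+80,::-1],(399,399),interpolation=2) for n,u,v in(("top",313,232),("scene",280,230))]
cv2.imwrite("pics/g1.png",np.hstack(ims))
E
```

```text
time_s: 4.43
position: [0.435, -0.3654, 0.105]
orientation: [[0.983, 0.184, -0.006], [0.184, -0.983, 0.006], [-0.004, -0.007, -1.0]]
ft_force: [0.0, 0.2, -0.4]
gripper_width: 0.0667
grasp_force: 0.0
time_s: 4.85
position: [0.4375, -0.368, 0.1111]
orientation: [[0.983, 0.182, 0.002], [0.182, -0.983, -0.002], [0.002, 0.002, -1.0]]
ft_force: [0.2, 0.2, -0.2]
gripper_width: 0.0331
grasp_force: 0.0
time_s: 5.1
position: [0.437, -0.367, 0.1101]
orientation: [[0.983, 0.182, 0.0], [0.182, -0.983, 0.001], [0.001, -0.0, -1.0]]
ft_force: [-0.3, 1.8, 2.6]
gripper_width: 0.0194
grasp_force: 29.6
t 5.1 pos [ 0.437  -0.367   0.1101] tool y az -79.53776210725985 q6 33.792963037803446
delta tool [-0.0004  0.0001  0.0021]
```

View pics/g1.png

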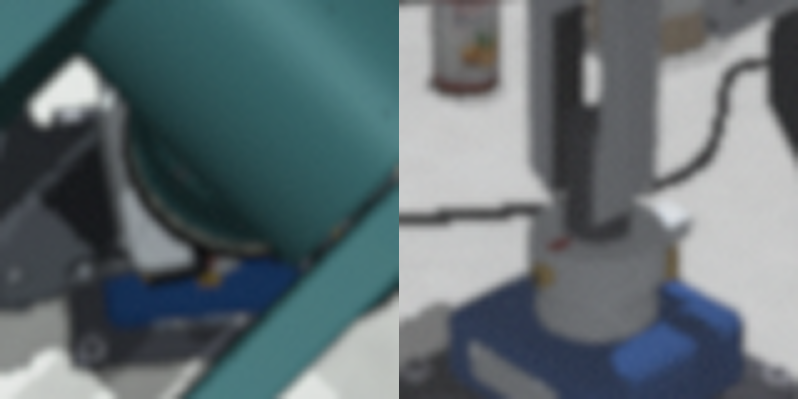

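The pads hold the spindle: the opening is 19.4 mm, which is the flat-to-back pinch, and the collar is still on its seat. Next I turn it 96.3° clockwise about the axis.

```bash
python3 shift.py '[[0.00027,0,0,0,0,6.88,0],[0.00027,0,0,0,0,6.88,0],[0.00027,0,0,0,0,6.88,0],[0.00027,0,0,0,0,6.88,0],[0.00027,0,0,0,0,6.88,0]]'
python3 shift.py '[[0.00027,0,0,0,0,6.88,0],[0.00027,0,0,0,0,6.88,0],[0.00027,0,0,0,0,6.88,0],[0.00027,0,0,0,0,6.88,0],[0.00027,0,0,0,0,6.88,0]]'
python3 shift.py '[[0.00027,0,0,0,0,6.88,0],[0.00027,0,0,0,0,6.88,0],[0.00027,0,0,0,0,6.88,0],[0.00027,0,0,0,0,6.88,0]]'
python3 shift.py '[[0,0,0,0,0,0,0],[0,0,0,0,0,0,0],[0,0,0,0,0,0,0],[0,0,0,0,0,0,0]]'
python3 aim.py 0.4392 -0.3691 0.108
python3 - <<'E'
from g import *
ims=[cv2.resize(ctrl.grab_frame(n)[v:v+80,u:u+80,::-1],(399,399),interpolation=2) for n,u,v in(("top",313,232),("scene",280,230))]
cv2.imwrite("pics/g2.png",np.hstack(ims))
E
```

```text
time_s: 5.62
position: [0.4382, -0.3665, 0.1101]
orientation: [[0.912, -0.411, -0.0], [-0.411, -0.912, 0.001], [-0.001, -0.001, -1.0]]
ft_force: [-1.4, 3.5, 4.2]
gripper_width: 0.0195
grasp_force: 29.4
time_s: 6.03
position: [0.4394, -0.3669, 0.1101]
orientation: [[0.521, -0.854, 0.0], [-0.854, -0.521, 0.002], [-0.002, -0.001, -1.0]]
ft_force: [-2.3, 6.0, 5.8]
gripper_width: 0.0193
grasp_force: 29.4
time_s: 6.37
position: [0.4401, -0.3677, 0.1101]
orientation: [[0.067, -0.998, 0.001], [-0.998, -0.067, 0.003], [-0.003, -0.001, -1.0]]
ft_force: [0.0, 5.6, 4.5]
gripper_width: 0.0199
grasp_force: 29.4
time_s: 6.7
position: [0.44, -0.3677, 0.1101]
orientation: [[0.073, -0.997, 0.001], [-0.997, -0.073, 0.003], [-0.003, -0.001, -1.0]]
ft_force: [-1.3, 5.0, 5.1]
gripper_width: 0.0196
grasp_force: 29.8
t 6.7 pos [ 0.44   -0.3677  0.1101] tool y az -175.8243013007224 q6 130.18263067538985
delta tool [0.0014 0.001  0.0021]
```

View pics/g2.png

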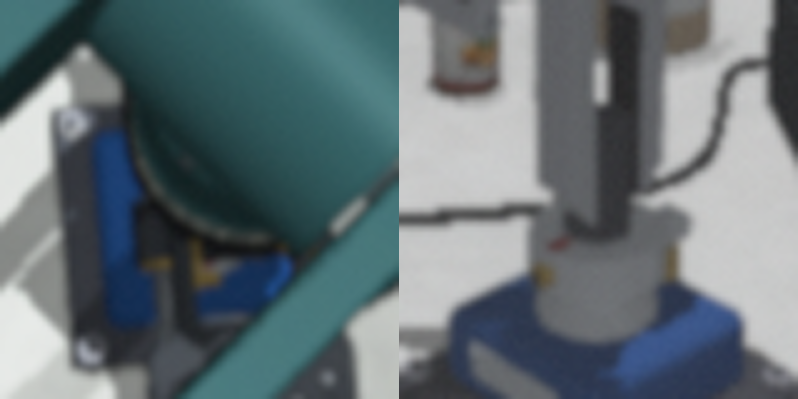

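Still seated, with the flat towards the screw side and a 19.6 mm pinch. Releasing, rising, turning back 90° for the collar, then checking.

```bash
python3 shift.py '[[0,0,0,0,0,0,0.06],[0,0,0,0,0,0,0.094],[0,0,0,0,0,0,0.094],[0,0,0,0,0,0,0.094],[0,0,0,0,0,0,0.094]]' >/dev/null
python3 shift.py '[[0,0,-0.03,0,0,0,0.094],[0,0,-0.03,0,0,0,0.094],[0,0,-0.03,0,0,0,0.094],[0,0,0,0,0,-6.92,0.094],[0,0,0,0,0,-6.92,0.094]]' >/dev/null
python3 shift.py '[[0,0,0,0,0,-6.92,0.094],[0,0,0,0,0,-6.92,0.094],[0,0,0,0,0,-6.92,0.094],[0,0,0,0,0,-6.92,0.094],[0,0,0,0,0,-6.92,0.094]]' >/dev/null
python3 shift.py '[[0,0,0,0,0,-6.92,0.094],[0,0,0,0,0,-6.92,0.094],[0,0,0,0,0,-6.92,0.094],[0,0,0,0,0,-6.92,0.094],[0,0,0,0,0,-6.92,0.094]]' >/dev/null
python3 shift.py '[[0,0,0,0,0,-6.92,0.094],[0,0,0,0,0,0,0.094],[0,0,0,0,0,0,0.094]]'
python3 aim.py 0.4375 -0.369 0.074
python3 - <<'E'
from g import *
ims=[cv2.resize(ctrl.grab_frame(n)[v:v+80,u:u+80,::-1],(399,399),interpolation=2) for n,u,v in(("top",313,232),("scene",280,230))]
cv2.imwrite("pics/g3.png",np.hstack(ims))
E
```

```text
time_s: 8.72
position: [0.4395, -0.3693, 0.1993]
orientation: [[0.998, 0.068, -0.0], [0.068, -0.998, 0.0], [-0.0, -0.0, -1.0]]
ft_force: [0.3, 0.2, 1.1]
gripper_width: 0.0941
grasp_force: 0.0
t 8.7167 pos [ 0.4395 -0.3693  0.1993] tool y az -86.08936871507895 q6 40.39370858161057
delta tool [-0.002  -0.0005  0.1253]
```

View pics/g3.png

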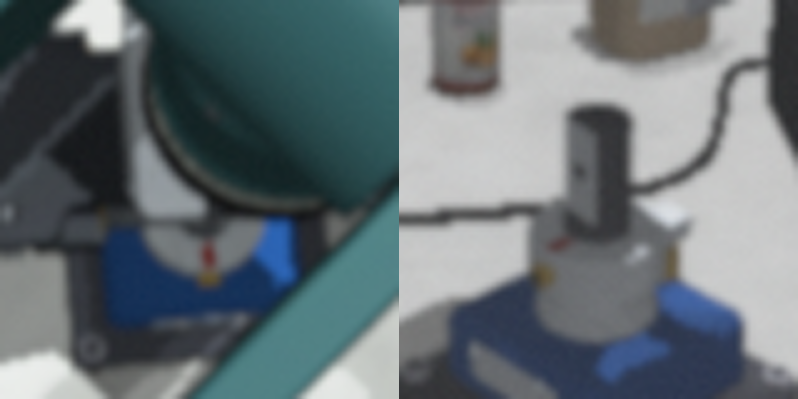

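The scene crop shows the dot at px ≈(316.5,264), matching the ≈316.2 predicted for a flat that faces the screw. The collar is seated. Going down to grip it.

```bash
python3 shift.py '[[-0.002,0,0.025,0,0,0,0.094],[0,0,0.03,0,0,0,0.094],[0,0,0.025,0,0,0,0.094],[0,0,0.02,0,0,0,0.094],[0,0,0.012,0,0,0,0.094]]' 
python3 shift.py '[[0,0,0.008,0,0,0,0.094],[0,0,0.005,0,0,0,0.094],[0,0,0,0,0,0,0.094],[0,0,0,0,0,0,0.06],[0,0,0,0,0,0,0.03]]'
python3 shift.py '[[0,0,0,0,0,0,0],[0,0,0,0,0,0,0],[0,0,0,0,0,0,0],[0,0,0,0,0,0,0],[0,0,0,0,0,0,0]]'
python3 aim.py 0.4375 -0.369 0.074
```

```text
time_s: 9.23
position: [0.4364, -0.3682, 0.0843]
orientation: [[0.998, 0.07, -0.003], [0.07, -0.998, 0.003], [-0.003, -0.003, -1.0]]
ft_force: [-0.3, 0.5, -0.2]
gripper_width: 0.0939
grasp_force: 0.0
time_s: 9.65
position: [0.4384, -0.3701, 0.076]
orientation: [[0.997, 0.071, 0.002], [0.071, -0.997, -0.002], [0.002, 0.002, -1.0]]
ft_force: [-0.1, 0.3, -0.5]
gripper_width: 0.0839
grasp_force: 0.0
time_s: 10.07
position: [0.4377, -0.3692, 0.0746]
orientation: [[0.997, 0.071, 0.0], [0.071, -0.997, 0.0], [0.0, -0.0, -1.0]]
ft_force: [-0.8, 4.5, 1.9]
gripper_width: 0.0506
grasp_force: 3.6
t 10.0667 pos [ 0.4377 -0.3692  0.0746] tool y az -85.90713904553445 q6 40.06536762419538
delta tool [-0.0002 -0.0003  0.0006]
```

Gripped at ≈50 mm. Settling, then lifting 34 mm slowly.

```bash
python3 shift.py '[[0,0,0,0,0,0,0],[0,0,0,0,0,0,0],[0,0,0,0,0,0,0],[0,0,-0.002,0,0,0,0],[0,0,-0.004,0,0,0,0]]'
python3 shift.py '[[0,0,-0.005,0,0,0,0],[0,0,-0.005,0,0,0,0],[0,0,-0.005,0,0,0,0],[0,0,-0.005,0,0,0,0],[0,0,-0.004,0,0,0,0]]'
python3 shift.py '[[0,0,-0.003,0,0,0,0],[0,0,-0.001,0,0,0,0],[0,0,0,0,0,0,0],[0,0,0,0,0,0,0],[0,0,0,0,0,0,0]]'
python3 shift.py '[[0,0,0,0,0,0,0],[0,0,0,0,0,0,0],[0,0,0,0,0,0,0]]'
python3 - <<'E'
from g import *
a=ctrl.grab_frame("scene")[:,:,::-1]; cv2.imwrite("pics/s4.png",a)
cv2.imwrite("pics/g4.png",cv2.resize(a[225:305,280:360],(560,560),interpolation=2))
ax=(.4375,-.3692); r=np.radians(-175.8); e=np.array([np.cos(r),np.sin(r)])
for l in(0,.028,.034,.040): print(l,"screw",proj("scene",[*(ax+.029*e),.075+l]).round(1))
b=a.astype(int); m=(b[...,1]-b[...,0]>15)&(b[...,2]-b[...,0]>30); ij=np.argwhere(m[255:300,300:320])[:,::-1]+(300,255); print(len(ij),ij.mean(0))
E
```

```text
time_s: 10.48
position: [0.4376, -0.3687, 0.0793]
orientation: [[0.997, 0.072, -0.0], [0.072, -0.997, 0.002], [-0.0, -0.002, -1.0]]
ft_force: [1.8, 0.9, -2.1]
gripper_width: 0.0492
grasp_force: 30.0
time_s: 10.9
position: [0.4376, -0.3688, 0.105]
orientation: [[0.997, 0.072, -0.0], [0.072, -0.997, 0.001], [0.0, -0.001, -1.0]]
ft_force: [0.8, 3.3, -2.1]
gripper_width: 0.0496
grasp_force: 30.0
time_s: 11.32
position: [0.4376, -0.3688, 0.1081]
orientation: [[0.997, 0.072, -0.0], [0.072, -0.997, 0.001], [-0.0, -0.001, -1.0]]
ft_force: [1.0, 5.7, -1.1]
gripper_width: 0.0496
grasp_force: 30.0
time_s: 11.57
position: [0.4376, -0.3687, 0.108]
orientation: [[0.997, 0.072, -0.0], [0.072, -0.997, 0.001], [-0.0, -0.001, -1.0]]
ft_force: [0.9, 4.4, -1.4]
gripper_width: 0.0497
grasp_force: 30.0
0 screw [307.  286.4]
0.028 screw [306.9 272.4]
0.034 screw [306.9 269.3]
0.04 screw [306.8 266.2]
3 [308.33333333 267.66666667]
```

View pics/g4.png

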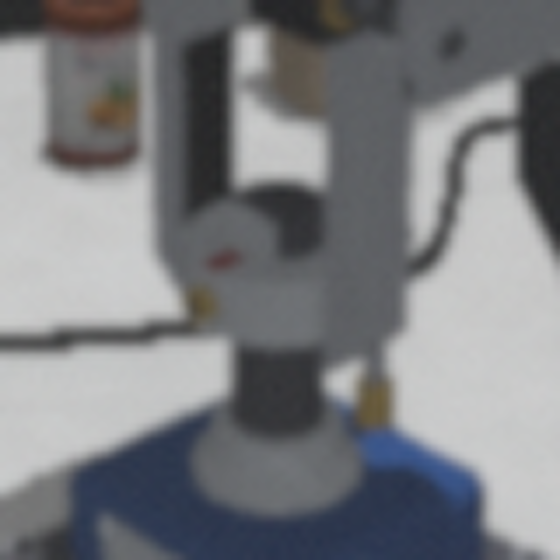

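The collar is lifted and held. The screw moved from row 284.1 to 267.7 at column ≈308, and 16.4 px is ≈33 mm, which agrees with the measured 33.5 mm tool rise. The pad force is 30 N.

```bash
python3 -c "
from rig import ctrl
print(ctrl.sign_off())"
```

```text
the job is handed in; nothing more can be done
None
```

The job is handed in at about 11.6 s, with no verdict reported back: the spindle was turned about 96° so its flat faces the set screw, and the gripper is still holding the collar about 33 mm above its seat (30 N on the pads), clear of the bottle, labels and jar.

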